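# Put the test-tube rack away in the drawer

## Task

Put the empty test-tube rack away in the left-hand drawer (as seen from the robot) of the wooden drawer unit. The drawer only comes out part way, so pull it out to its stop, tilt the rack to get its far end in under the unit's top, then bring it down level so that it stands on its feet on the drawer floor, without letting it drop, and push the drawer fully shut. Leave the glassware, the bowl and the other drawer as they are.

Things in the scene. Friction and masses are not known exactly. Their poses are not given: they have to be found in the camera images.
- unit: Fixed bench-top drawer unit of plywood, carcass 290 deep (x) x 334 wide (y) x 126 mm high. Origin: on the table under the middle of the carcass' front edge; x points into the unit (away from its front), y to its left seen from the robot, z up. Two equal drawers side by side, white fronts, centred at y = +81 mm (left, the one to use) and -81 mm (right).
- left_lintel (a point): Lower front edge of the unit's top board (14 mm thick) over the middle of the left drawer: unit x = 0, y = +81, 112 mm above the table. With the drawer out to its stop, the gap open from above, from this edge to the inner face of the drawer front, is 150 mm long: shorter than the rack. Axes as the unit's; fixed to the unit.
- left_drawer (a joint): How far the left drawer is pulled out (to the unit's -x): 0 shut, 0.150 m at its stop. Runs with about 2 N of friction and stays where it is left.
- right_drawer (a joint): How far the right drawer is pulled out: 0 shut. It holds nothing of interest.
- left_drawer_handle (a point): Middle of the left drawer's handle: a level round steel bar 10 mm thick, 90 mm long (along unit y), a post at each end, its centre line 40 mm out from the outer face of the front panel (35 mm clear behind the bar) and 90 mm above the table. Moves with the drawer. Axes as the unit's.
- left_drawer_floor (a point): On the left drawer's inner floor, mid-width, at the inner face of the front panel; 20 mm above the table. Inside 253 long (x) x 124 mm wide; sides and back stand 50 mm above the floor. The front panel is 14 mm thick (to -x), 158 wide, its upper edge 90 mm above this floor; shut, its inner face lies at unit x = 0. Moves with the drawer. Axes as the unit's.
- rack_mid (a point): Centre of the loose white plastic test-tube rack, half-way up (31 mm above its feet). 190 long (x) x 50 wide (y) x 62 mm high (z), about 0.16 kg, both ends alike: two upright end plates 8 mm thick that it stands on, three boards between; the top board, 50 wide and 10 mm thick, is flush with the top and has two rows of 17 mm holes. z is up as it stands.
- flask: Bystander: conical glass flask, 84 mm across the base, 132 mm high; origin under its centre.
- beaker: Bystander: glass beaker, 70 mm across, 95 mm high; origin under its centre.
- bowl: Bystander: white porcelain bowl, 96 mm across, 36 mm high; origin under its centre.
Not all that is in view belongs to the job. Of the things that look like the part that bears rack_mid, take the one that is nearest to the robot's base at the start.

How it is judged:
On the way, in this order (a step that is already met when the one before it is completed fails the run):
1. the left drawer is pulled out, at least 130 mm (value of joint left_drawer above 0.13 m), for 0.1 s.
2. the rack stands level on the floor of the left drawer, drawer still out (z of rack_mid in the frame of left_drawer_floor between 0.026 and 0.036 m and y of rack_mid in the frame of left_drawer_floor between -0.045 and 0.045 m and x of rack_mid in the frame of left_drawer_floor between 0.085 and 0.168 m and angle between rack_mid's own z axis and vertical below 0.06 rad and value of joint left_drawer above 0.03 m), for 0.2 s.
At the end, for the whole second after the job is handed in: The left drawer is shut (within 8 mm) with the rack inside it, standing level on its feet on the drawer floor (centre within 5 mm of its standing height, less than 0.06 rad off upright); the right drawer is still shut (within 20 mm) (value of joint left_drawer below 0.008 m and z of rack_mid in the frame of left_drawer_floor between 0.026 and 0.036 m and y of rack_mid in the frame of left_drawer_floor between -0.045 and 0.045 m and x of rack_mid in the frame of left_drawer_floor between 0.085 and 0.168 m and angle between rack_mid's own z axis and vertical below 0.06 rad and value of joint right_drawer below 0.02 m); the robot touches nothing.
It fails at once if the flask, beaker or bowl is shifted by more than 30 mm or tipped (distance of any of flask, beaker, bowl from where it was at the start of the episode above 0.03 m or angle between any of flask, beaker, bowl's own z axis and vertical above 0.4 rad).
It fails at once if the right drawer is pulled open by more than 30 mm (value of joint right_drawer above 0.03 m).
It fails at once if the rack is dropped: it falls free of the fingers faster than 0.8 m/s (a fall of more than about 30 mm) (linear speed of rack above 0.8 m/s and contact force between the fingers and rack below 0.1 N).
It also fails if it takes over 72 s, if anything falls off the work surface, if the arm or the gripper's body presses on something with over 40 N, if the wrist force passes 120 N, or if a joint passes its speed limit or range.

## Robot

A 6-joint arm with a two-finger parallel gripper is mounted at the origin on the work surface. World frame = base frame: x ahead of the robot, y to its left, z up, the work surface at z = 0. Lengths are in m, angles in rad, forces in N, time in s.
With the tool pointing down it reaches from about 0.35 to 0.975 m from the base axis. Payload 7.1 kg.
Tool frame: the origin (TCP) lies at the very end of the fingers, on their centre line; the grasp point (between the pads) lies 19 mm behind it; y points along the fingers, x is the direction in which the jaws open and shut, and the axes are right-handed (so a half turn about y gives the same grasp; the last joint's range is limited). The gripper opens to 88 mm and grips with 3 to 60 N. Pads are 20 mm wide; open, the fingers measure 115 mm over their backs; the gripper's body (75 mm by 178 mm) begins 61 mm behind the grasp point.
Start: joints at [1.244, 0.423, 1.63, -0, 1.089, -0.019], TCP at [0.189, 0.596, 0.223] pointing down, gripper open.
Joint ranges: [-3, 3], [-0.9, 2.11], [0.09, 2.58], [-1.31, 4.45], [0.11, 2.69], [-2.54, 2.54]. Speed limits (rad/s): [2.39, 2.39, 3.01, 3.14, 3.14, 3.14].

## Interface

Orientations are given as a rotation vector (axis times angle).
In Python, from station import r gives the robot as it stands. The module is installed in compiled form; this text tells all that it offers.
- The arm moves only by the tool move_arm, never from a script. Its argument "steps" is a list of rows, each a list of 4 numbers: the shift along the world's x, y, z in cm, then the turn about the world's z in rad. A call has 1 to 12 rows; each row shifts and turns the commanded pose from where the row before left it; what a row does not reach is not made up. A row lasts 1/12 s, in which the tool goes at most 41.7 mm and 7.16 degrees, less where a joint would pass 70% of its speed; a pose out of reach is approached as far as the arm can. A call with a gripper value outside its range is refused whole. "claw" is the closure, from -1 (fully open) to 1 (shut), so that 0 is half open, set as the call begins (left out, the last holds). The fingers move at their own pace and stop on an object; "newtons" is the grip in N (left out, the last holds). Time passes only in rows, so rows that do not move let the fingers close. It gives the time, the measured TCP pose, the force and the opening at its end, in the units of the state.
- r.read_state(): the state, without advancing time (a new reading comes with each control period).
- r.snapshot(name): name is "scene" or "top"; returns (picture, depth): 384x512x3 uint8, blue, green, red; 384x512 float32, m along the optical axis (not along the pixel's ray), 0 where there is no reading.
- r.camera_params(name): a dict with "mtx" (3x3 intrinsics, pixels), "dist" ([k1, k2, p1, p2, k3] as OpenCV has them; the pictures are not rectified), "R" (3x3) and "t" (3): a world point X has camera coordinates R X + t. Camera axes: x right, y down, z forward; pixel columns grow to the right and rows downward; lengths in m; the calibration is good to about 2 mm. A picture is of the moment at which its call begins. camera_params takes no time and is no camera call.
- r.close_job(): hands the job in, once; it reports no verdict.
Trained networks look in the newest picture that a camera, given by its name, has taken for a name from the list of things; names that differ only in an ending like _2 or _b are one class to them, and where a whole thing is asked for, a point or a joint stands for the part that bears it (a point fixed in the world has none). Each returns a list of dicts, best first, with "confidence" (0 to 1); they miss things now and then, are a little off and sometimes report something else, mostly with a low value. They report only what shows in the picture. A call takes as long as a camera call. They do not tell look-alikes from the thing itself.
- r.outline_of(target, camera): "mask" (384x512 bool, what is visible of it) and "location" ([column, row] in pixels, amid what is visible of it).
- r.landmark_of(target, camera): "location" ([column, row] in pixels: a listed point, or the origin of a listed thing).
The state is a dict: "time_s": time; "joints": joint angles; "dq": joint speeds; "effort": joint torques, N m; "tcp_pos": TCP position; "eef_rot": TCP orientation; "ft_force": force on the tool from outside, world axes, zero at the start; "moment": the same for the moment, N m; "opening": finger opening in m.
Only numpy, scipy, OpenCV 4.12 (cv2) and the standard library are available. Lean on these libraries where they do the work, as an engineer would, in place of code of your own. Each camera call takes 0.05 s, during which the arm holds its last target. There are 200 camera calls.

## Working session

There is one attempt and no reset: what is moved stays moved. The work goes in short steps, Python scripts to look and compute and a tool call to move; the robot and the scene stay as the last step left them, time stands still between calls to the robot, and variables do not carry over. Pictures are saved under pics/ and viewed, about 8 in all and at most 12, crops included, and the job is handed in when it is done.

Besides the shell and the picture viewer there is one more tool, called after "Emit:" in YAML: its name, and indented under it one key for each argument. move_arm: Moves the arm, as the interface text tells. Its arguments: {"type":"object","properties":{"steps":{"type":"array"},"claw":{"type":"number"},"newtons":{"type":"number"}},"required":["steps"]}

```bash
mkdir -p pics; cat > h.py <<'E'
import numpy as np,cv2
from station import r
def ray(cam,px):
    c=r.camera_params(cam);K=np.array(c["mtx"]);R=np.array(c["R"]);t=np.array(c["t"])
    u=cv2.undistortPoints(np.array([[px]],float),K,np.array(c["dist"]))[0,0]
    return -R.T@t, R.T@np.array([u[0],u[1],1.])
def at_z(cam,px,z):
    o,d=ray(cam,px); return o+d*(z-o[2])/d[2]
def at_d(cam,px,D):
    o,d=ray(cam,px); return o+d*D
def cloud(cam,depth):
    c=r.camera_params(cam);K=np.array(c["mtx"]);R=np.array(c["R"]);t=np.array(c["t"])
    v,u=np.mgrid[:384,:512]
    p=cv2.undistortPoints(np.stack([u.ravel(),v.ravel()],1).astype(float)[:,None],K,np.array(c["dist"]))[:,0]
    P=np.c_[p,np.ones(len(p))]*depth.ravel()[:,None]
    return ((P-t)@R).reshape(384,512,3)
E
python3 - <<'E'
from h import *
for n in("scene","top"):
    im,d=r.snapshot(n); np.save(n+"_d.npy",d); cv2.imwrite(f"{n}.png",im)
    c=r.camera_params(n);print(n,"cam at",-np.array(c["R"]).T@np.array(c["t"]))
    P=cloud(n,d)
    for k in("rack_mid","left_lintel","left_drawer_handle","left_drawer_floor","unit","flask","beaker","bowl"):
        for q in r.landmark_of(k,n):
            u,v=q["location"]; print(k,np.round(q["location"],1),round(q["confidence"],2),P[int(v)%384,int(u)%512].round(3) if 0<=u<512 and 0<=v<384 else "")
a=cv2.imread("scene.png");b=cv2.imread("top.png")
cv2.imwrite("pics/1.png",cv2.resize(a,(800,600)));cv2.imwrite("pics/2.png",cv2.resize(b,(800,600)))
print(r.read_state())
E
```

```text
scene cam at [ 1.07583036 -0.83754578  0.89024679]
rack_mid [245.9 307.5] 0.86 [ 0.75  -0.264  0.054]
rack_mid [148.5 283.3] 0.6 [ 0.517 -0.327  0.063]
left_lintel [283.5 182.4] 0.68 [0.644 0.134 0.123]
left_lintel [146.6 279.3] 0.28 [ 0.499 -0.314  0.054]
left_drawer_handle [259.  187.6] 0.9 [0.574 0.118 0.089]
unit [268.6 233.8] 0.73 [ 0.71  -0.082  0.124]
flask [268.2 154. ] 0.79 [0.464 0.388 0.022]
beaker [181.9 233.9] 0.87 [ 0.447 -0.106  0.019]
beaker [259.3 183.7] 0.49 [0.568 0.13  0.094]
bowl [304.7 163.2] 0.79 [0.606 0.384 0.035]
top cam at [0.4236862  0.02722908 1.4203636 ]
rack_mid [343.1 137.1] 0.86 [ 0.737 -0.232  0.032]
rack_mid [370. 212.] 0.68 [ 0.49  -0.297  0.066]
left_lintel [223.4 167.8] 0.79 [0.636 0.152 0.123]
left_drawer_handle [231.2 190.1] 0.66 [0.568 0.131 0.096]
left_drawer_floor [228.9 177.1] 0.58 [0.606 0.138 0.11 ]
unit [254.8 166.8] 0.75 [0.648 0.059 0.05 ]
flask [140.1 232.9] 0.92 [0.448 0.404 0.115]
beaker [298.6 232.9] 0.94 [ 0.434 -0.076  0.001]
bowl [143.6 186.7] 0.64 [0.599 0.426 0.007]
{'time_s': 0.9, 'joints': array([ 1.24395522e+00,  4.23110670e-01,  1.62988783e+00,  8.01008600e-06,
        1.08863039e+00, -1.90326751e-02]), 'dq': array([-0.00057005, -0.00139074, -0.00048948,  0.00054297, -0.0012227 ,
        0.00168348]), 'effort': array([-1.86423502e-03, -5.44552875e+01, -2.74042922e+01,  6.45623636e-02,
        1.68345793e-02,  3.81765472e-05]), 'tcp_pos': array([0.18934345, 0.595609  , 0.22267318]), 'eef_rot': array([-1.33925291, -0.97949585,  0.97955182]), 'ft_force': array([-0.15060132, -0.52626626,  0.68767327]), 'moment': array([0.10848864, 0.02672831, 0.00735338]), 'opening': 0.08809464704858842}
```

View pics/1.png

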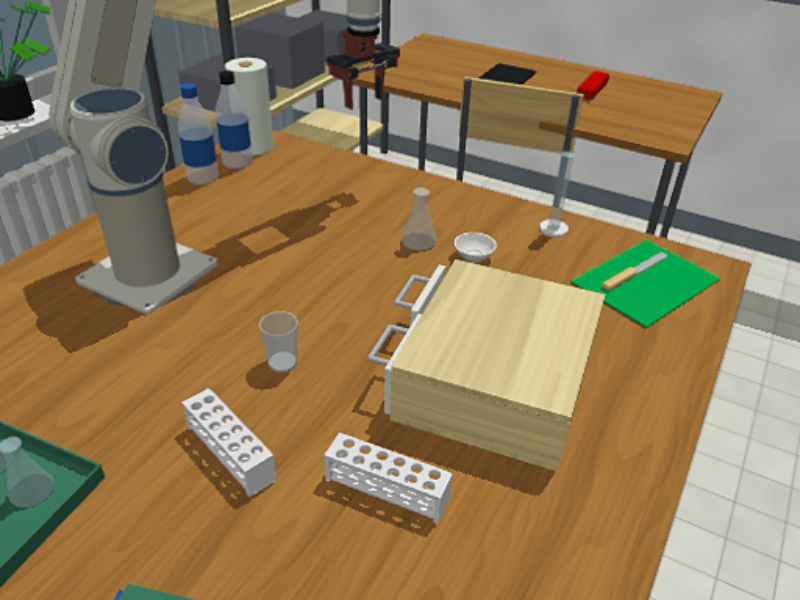

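View pics/2.png

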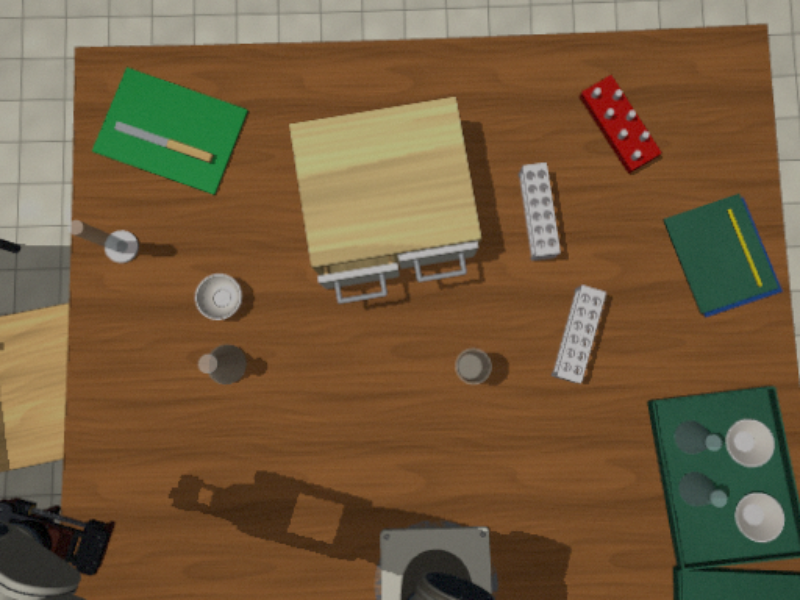

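The nearer rack (zoomed top view ~[580,335]) is the one to take. The other, at [540,212], is a look-alike. The left drawer (handle ~[360,290]) is already slightly open. Next I fit the unit and the rack from depth.

```bash
cat > m.py <<'E'
from h import *
from scipy.spatial.transform import Rotation as Ro
def rect(P,sel):
    q=P[sel]; (c,s,a)=cv2.minAreaRect((q[:,:2]*1000).astype(np.float32)); return np.round(c,1),np.round(s,1),round(a,1),len(q),np.median(q[:,2]).round(4)
E
python3 - <<'E'
from m import *
for n in("top","scene"):
    d=np.load(n+"_d.npy");P=cloud(n,d);x,y,z=P[...,0],P[...,1],P[...,2];k=d>0
    k2=cv2.morphologyEx((k&(abs(z-.126)<.008)&(x>.5)&(x<1.1)&(abs(y)<.3)).astype(np.uint8),cv2.MORPH_OPEN,np.ones((3,3)))>0
    print(n,"unit",rect(P,k2))
    k3=cv2.morphologyEx((k&(abs(z-.062)<.008)&(x>.38)&(x<.62)&(y<-.2)&(y>-.42)).astype(np.uint8),cv2.MORPH_OPEN,np.ones((2,2)))>0
    print(n,"rack",rect(P,k3))
    k4=k&(abs(z-.09)<.012)&(x>.45)&(x<.62)&(y>.03)&(y<.25)
    print(n,"handle/front",rect(P,k4)); 
    if n=="top":
        img=cv2.imread("top.png"); 
        print("handle at z",at_z(n,[231.2,190.1],.09),"scene",at_z("scene",[259,187.6],.09), "lintel",at_z("top",[223.4,167.8],.112),at_z("scene",[283.5,182.4],.112))
        print("rack",at_z(n,[370,212],.031),at_z("scene",[148.5,283.3],.031))
        cv2.imwrite("pics/3.png",cv2.resize(img[130:260,180:410],(796,450),interpolation=cv2.INTER_CUBIC))
s=r.read_state();print(Ro.from_rotvec(s["eef_rot"]).as_matrix().round(3))
E
```

```text
top unit (array([792.5,  79.5]), array([294.8, 336.6]), 7.8, 10205, np.float64(0.1266))
top rack (array([ 497.2, -174.4]), array([384.8, 190.4]), 83.7, 725, np.float64(0.0611))
top handle/front (array([585.7, 129.4]), array([ 46.2, 154.9]), 8.1, 232, np.float64(0.0934))
handle at z [0.56806352 0.13085644 0.09      ] scene [0.57643297 0.11423188 0.09      ] lintel [0.63485714 0.15152881 0.112     ] [0.63940378 0.14794647 0.112     ]
rack [ 0.49118653 -0.30517472  0.031     ] [ 0.497396  -0.3074198  0.031    ]
scene unit (array([792.9,  76.4]), array([291.4, 341.6]), 7.9, 8838, np.float64(0.1254))
scene rack (array([ 487.8, -294.8]), array([ 78. , 197.9]), 72.7, 1045, np.float64(0.0601))
scene handle/front (array([592.8, 129.2]), array([ 59.2, 154.9]), 6.7, 161, np.float64(0.0926))
[[ 0.303 -0.    -0.953]
 [ 0.953 -0.     0.303]
 [-0.    -1.     0.   ]]
```

View pics/3.png

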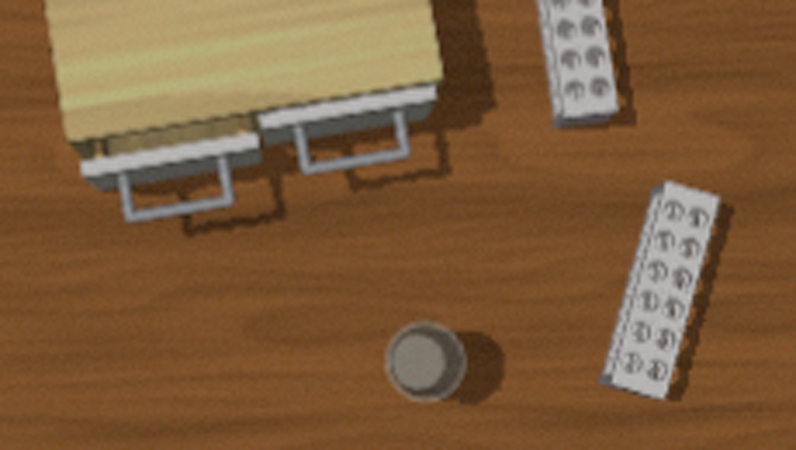

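```bash
python3 - <<'E'
from m import *
s=lambda p:[p[0]*230/796+180-.5,p[1]*130/450+130-.5]
def sh(nm,pts,z): 
    q=np.array([at_z("top",s(p),z)[:2] for p in pts]);print(nm,q.round(4).tolist(),"mid",q.mean(0).round(4),"ang0-1",np.degrees(np.arctan2(*(q[1]-q[0])[::-1])).round(1),np.linalg.norm(q[1]-q[0]).round(3));return q
sh("bar",[(127,215),(231,204)],.09)
sh("panel",[(82,170),(258,147)],.11)
sh("unitfront",[(68,143),(441,80)],.126)
sh("rack long L",[(610,383),(665,183)],.062);sh("rack long R",[(668,399),(719,200)],.062)
sh("rack",[(610,383),(665,183),(668,399),(719,200)],.062)
d=np.load("top_d.npy");P=cloud("top",d);x,y,z=P[...,0],P[...,1],P[...,2]
k=((d>0)&(abs(z-.062)<.01)&(x>.38)&(x<.62)&(y<-.25)&(y>-.42)).astype(np.uint8)
n,l,st,_=cv2.connectedComponentsWithStats(k);i=1+st[1:,4].argmax();print(rect(P,l==i))
q=P[l==i][:,:2];q0=q-q.mean(0);v=np.linalg.svd(q0)[2][0];print(q.mean(0),np.degrees(np.arctan2(v[1],v[0])))
E
```

```text
bar [[0.5648, 0.1772], [0.5718, 0.0843]] mid [0.5683 0.1308] ang0-1 -85.7 0.093
panel [[0.6037, 0.2139], [0.6195, 0.0584]] mid [0.6116 0.1362] ang0-1 -84.2 0.156
unitfront [[0.6256, 0.2235], [0.6713, -0.1036]] mid [0.6485 0.06  ] ang0-1 -82.0 0.33
rack long L [[0.4042, -0.2489], [0.5823, -0.3083]] mid [ 0.4932 -0.2786] ang0-1 -18.4 0.188
rack long R [[0.3888, -0.2993], [0.5654, -0.3557]] mid [ 0.4771 -0.3275] ang0-1 -17.7 0.185
rack [[0.4042, -0.2489], [0.5823, -0.3083], [0.3888, -0.2993], [0.5654, -0.3557]] mid [ 0.4851 -0.3031] ang0-1 -18.4 0.188
(array([ 485.1, -303.1]), array([ 51. , 189.2]), 71.8, 748, np.float64(0.0619))
[ 0.48496312 -0.30215091] 161.42228554841734
```

Emit:
move_arm:
  steps:
    - [2.37, -2.9, 0, -0.0704]
    - [2.37, -2.9, 0, -0.0704]
    - [2.37, -2.9, 0, -0.0704]
    - [2.37, -2.9, 0, -0.0704]
    - [2.37, -2.9, 0, -0.0704]
    - [2.37, -2.9, 0, -0.0704]
    - [2.37, -2.9, 0, -0.0704]
    - [2.37, -2.9, 0, -0.0704]
    - [2.37, -2.9, 0, -0.0704]
    - [2.37, -2.9, 0, -0.0704]
    - [2.37, -2.9, 0, -0.0704]
    - [2.37, -2.9, 0, -0.0704]
  claw: 0.4
  newtons: 30

```text
time_s: 1.9
tcp_pos: [0.4747, 0.246, 0.223]
eef_rot: [-1.546, -0.326, 0.325]
ft_force: [-0.1, -0.5, -0.1]
opening: 0.026
```

Emit:
move_arm:
  steps:
    - [2.37, -2.9, 0, -0.0704]
    - [2.37, -2.9, 0, -0.0704]
    - [2.37, -2.9, 0, -0.0704]
    - [2.37, -2.9, 0, -0.0704]
    - [0, 0, 0, 0]
    - [0, 0, 0, 0]

```text
time_s: 2.4
tcp_pos: [0.5693, 0.1302, 0.2225]
eef_rot: [-1.568, -0.105, 0.105]
ft_force: [-0.9, 0.0, 0.1]
opening: 0.0261
```

Emit:
move_arm:
  steps:
    - [-0.1, 0.1, -3, 0]
    - [0, 0, -3, 0]
    - [0, 0, -3, 0]
    - [0, 0, -2, 0]
    - [0, 0, -2, 0]
    - [0, 0, -1, 0]
    - [0, 0, -1, 0]
    - [0, 0, 0, 0]

```text
time_s: 3.07
tcp_pos: [0.5662, 0.1332, 0.0713]
eef_rot: [-1.568, -0.106, 0.11]
ft_force: [-1.0, -0.3, -0.9]
opening: 0.0263
```

Emit:
move_arm:
  steps:
    - [0, 0, 0, 0]
    - [0, 0, 0, 0]
    - [0, 0, 0, 0]
    - [0, 0, 0, 0]
    - [0, 0, 0, 0]
  claw: 1

```text
time_s: 3.48
tcp_pos: [0.5682, 0.1329, 0.0738]
eef_rot: [-1.568, -0.109, 0.106]
ft_force: [-1.2, 0.9, 6.0]
opening: 0.0093
```

Emit:
move_arm:
  steps:
    - [-1.0, -0.14, 0, 0]
    - [-1.5, -0.2, 0, 0]
    - [-1.5, -0.2, 0, 0]
    - [-1.5, -0.2, 0, 0]
    - [-1.5, -0.2, 0, 0]
    - [-1.5, -0.2, 0, 0]
    - [-1.5, -0.2, 0, 0]
    - [-1.0, -0.14, 0, 0]
    - [-0.5, -0.07, 0, 0]
    - [-0.5, -0.07, 0, 0]
    - [0, 0, 0, 0]

```text
time_s: 4.4
tcp_pos: [0.4472, 0.116, 0.0737]
eef_rot: [-1.568, -0.109, 0.106]
ft_force: [-1.2, -2.7, 12.8]
opening: 0.009
```

Emit:
move_arm:
  steps:
    - [-0.4, -0.05, 0, 0]
    - [-0.4, -0.05, 0, 0]
    - [-0.3, -0.04, 0, 0]
    - [-0.3, -0.04, 0, 0]
    - [0, 0, 0, 0]

```text
time_s: 4.82
tcp_pos: [0.435, 0.1143, 0.0738]
eef_rot: [-1.568, -0.111, 0.104]
ft_force: [3.4, -3.4, 7.1]
opening: 0.0093
```

Emit:
move_arm:
  steps:
    - [-0.3, -0.04, 0, 0]
    - [-0.2, -0.03, 0, 0]
    - [0, 0, 0, 0]

```text
time_s: 5.07
tcp_pos: [0.435, 0.1144, 0.0739]
eef_rot: [-1.567, -0.119, 0.096]
ft_force: [18.8, -4.3, -13.4]
opening: 0.0092
```

Emit:
move_arm:
  steps:
    - [0.5, 0.07, 0, 0]
    - [0, 0, 0, 0]
    - [0, 0, 0, 0]
    - [0, 0, 0, 0]
  claw: 0.4

```text
time_s: 5.4
tcp_pos: [0.4324, 0.1144, 0.0725]
eef_rot: [-1.568, -0.106, 0.108]
ft_force: [-0.6, 0.7, -0.4]
opening: 0.0259
```

Emit:
move_arm:
  steps:
    - [0, 0, 2, 0]
    - [0, 0, 3, 0]
    - [0, 0, 3, 0]
    - [0, 0, 3, 0]
    - [0, 0, 2, 0]
    - [0, 0, 0, 0]

```text
time_s: 5.9
tcp_pos: [0.4352, 0.1151, 0.2063]
eef_rot: [-1.567, -0.112, 0.102]
ft_force: [1.0, 0.5, -0.9]
opening: 0.0257
```

Emit:
move_arm:
  steps:
    - [-0.16, -3.28, 0, 0.093]
    - [-0.16, -3.28, 0, 0.093]
    - [-0.16, -3.28, 0, 0.093]
    - [-0.16, -3.28, 0, 0.093]
    - [-0.16, -3.28, 0, 0.093]
    - [-0.16, -3.28, 0, 0.093]
    - [-0.16, -3.28, 0, 0.093]
    - [-0.16, -3.28, 0, 0.093]
    - [-0.16, -3.28, 0, 0.093]
    - [-0.16, -3.28, 0, 0.093]
    - [-0.16, -3.28, 0, 0.093]
    - [-0.16, -3.28, 0, 0.093]
  claw: -1

```text
time_s: 6.9
tcp_pos: [0.4129, -0.2799, 0.2013]
eef_rot: [-1.339, -0.974, 0.975]
ft_force: [-0.0, 0.8, 0.4]
opening: 0.0875
```

Emit:
move_arm:
  steps:
    - [0, 0, 0, 0]
    - [0, 0, 0, 0]

```text
time_s: 7.07
tcp_pos: [0.4131, -0.2796, 0.2013]
eef_rot: [-1.342, -0.968, 0.969]
ft_force: [-0.2, 0.2, -0.1]
opening: 0.0877
```

```bash
python3 - <<'E'
from m import *
im,d=r.snapshot("top");cv2.imwrite("top2.png",im);np.save("top2_d.npy",d)
P=cloud("top",d);x,y,z=P[...,0],P[...,1],P[...,2]
# drawer panel top, and rack
k=(d>0)&(abs(z-.110)<.007)&(x>.42)&(x<.54)&(y>.0)&(y<.25);print("panel",rect(P,k))
cv2.imwrite("pics/4.png",cv2.resize(im[110:290,170:420],(800,576),interpolation=cv2.INTER_CUBIC))
s=r.read_state();print(s["joints"].round(3),s["tcp_pos"],Ro.from_rotvec(s["eef_rot"]).as_matrix().round(3))
E
```

```text
panel (array([481.2, 117.3]), array([ 14., 159.]), 8.0, 248, np.float64(0.11))
[-0.617  0.268  1.922  0.     0.955 -1.867] [ 0.4131802  -0.27850441  0.2013494 ] [[ 0.315 -0.002 -0.949]
 [ 0.949  0.002  0.315]
 [ 0.001 -1.     0.003]]
```

View pics/4.png

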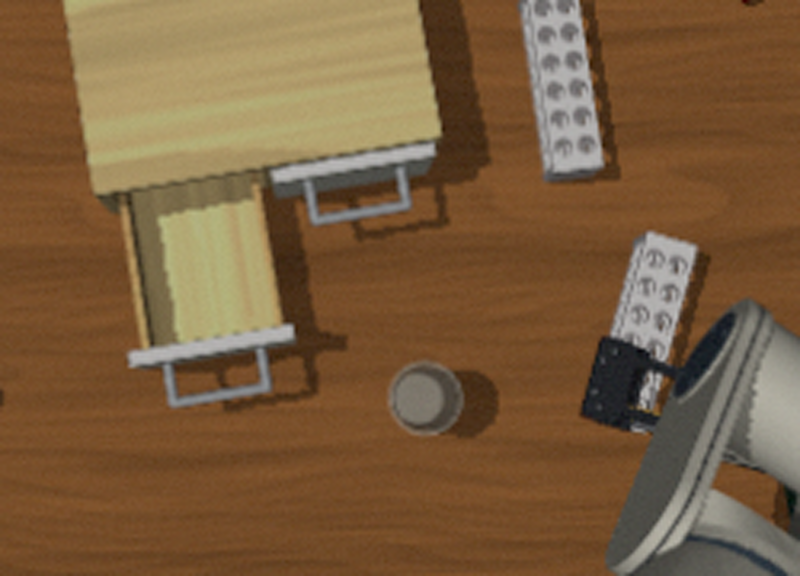

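Emit:
move_arm:
  steps:
    - [0.3, -0.1, -3, 0]
    - [0, 0, -4, 0]
    - [0, 0, -4, 0]
    - [0, 0, -3, 0]
    - [0, 0, -1.5, 0]
    - [0, 0, -1, 0]
    - [0, 0, 0, 0]

```text
time_s: 7.7
tcp_pos: [0.416, -0.2778, 0.0357]
eef_rot: [-1.338, -0.971, 0.973]
ft_force: [-0.3, 0.8, 1.2]
opening: 0.0875
```

Emit:
move_arm:
  steps:
    - [0, 0, 0, 0]
    - [0, 0, 0, 0]
    - [0, 0, 0, 0]
    - [0, 0, 0, 0]
    - [0, 0, 0, 0]
    - [0, 0, 0, 0]
  claw: 1
  newtons: 6

```text
time_s: 8.2
tcp_pos: [0.4176, -0.2802, 0.0383]
eef_rot: [-1.344, -0.972, 0.971]
ft_force: [-1.1, -1.1, 2.0]
opening: 0.0517
```

Emit:
move_arm:
  steps:
    - [0.58, -0.19, 1.42, 0]
    - [0.58, -0.19, 1.42, 0]
    - [0.81, -0.265, 1.3, 0]
    - [0.81, -0.265, 1.3, 0]
    - [0, 0, 0, 0]
    - [0, 0, 0, 0]

```text
time_s: 8.7
tcp_pos: [0.4456, -0.2895, 0.0925]
eef_rot: [-1.345, -0.973, 0.971]
ft_force: [-0.5, -0.3, -1.8]
opening: 0.0501
```

```bash
python3 - <<'E'
from m import *
im,d=r.snapshot("scene");np.save("s5_d.npy",d)
cv2.imwrite("pics/5.png",cv2.resize(im[200:384,40:290],(800,589),interpolation=cv2.INTER_CUBIC))
s=r.read_state();print(s["tcp_pos"],s["ft_force"],s["moment"],s["opening"])
E
```

```text
[ 0.44473211 -0.28889303  0.09178773] [ 0.53729224 -0.91002155 -0.38436996] [-0.10962411 -0.02758241 -0.01512334] 0.04967301875363906
```

View pics/5.png

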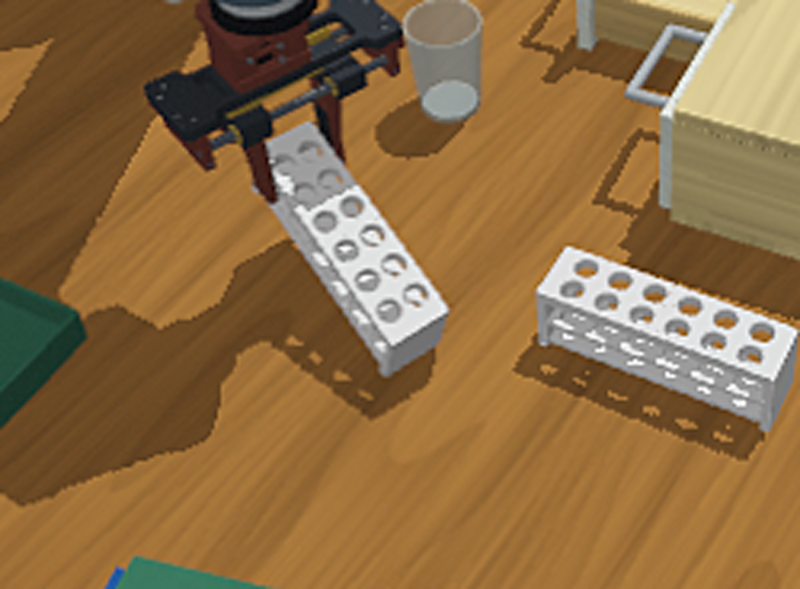

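The picture shows the rack pivoting as planned, with its far end at about [400,350] at or near the table. I'll go on to 40° and measure the tilt.

```bash
cat > tilt.py <<'E'
from m import *
def tilt(ang,cams=("scene","top")):
    """fit rack top plane; ang = rack axis heading (deg). tool TCP from state"""
    s=r.read_state();T=np.array(s["tcp_pos"]);a=np.array([np.cos(np.radians(ang)),np.sin(np.radians(ang))]);b=np.array([-a[1],a[0]])
    for n in cams:
        im,d=r.snapshot(n);P=cloud(n,d).reshape(-1,3)[d.ravel()>0];w=P[:,:2]-T[:2];al=w@a;la=w@b
        k=(al>.025)&(al<.2)&(abs(la)<.024)&(P[:,2]>T[2]-.2)&(P[:,2]<T[2]+.04)
        Q=np.c_[al,la,P[:,2]][k]
        best=None;g=np.random.default_rng(0)
        for _ in range(800):
            A=Q[g.choice(len(Q),3,False)];N=np.cross(A[1]-A[0],A[2]-A[0]);l=np.linalg.norm(N)
            if l<1e-6: continue
            N/=l; N*=np.sign(N[2]) or 1
            if N[2]<.45 or abs(N[1])>.25: continue
            i=abs((Q-A[0])@N)<.003
            if best is None or i.sum()>best.sum(): best=i
        I=Q[best];c=I.mean(0);N=np.linalg.svd(I-c)[2][2];N*=np.sign(N[2])
        print(n,"tilt",np.degrees(np.arctan2(N[0],N[2])).round(1),"roll",np.degrees(np.arctan2(N[1],N[2])).round(1),"n",best.sum(),len(Q),
          "height of top over TCP at TCP:",((c[2]-(N[0]*(0-c[0])+N[1]*(0-c[1]))/N[2])-T[2]).round(4),"along range",np.percentile(I[:,0],[1,99]).round(3),"z",np.percentile(I[:,2],[1,99]).round(3),"lat",np.percentile(I[:,1],[1,99]).round(3))
    print(T.round(4),s["ft_force"].round(1),s["moment"].round(3),round(s["opening"],4),s["joints"].round(2),round(s["time_s"],1))
E
python3 -c "
from tilt import *
tilt(-18.2)"
```

```text
scene tilt 19.8 roll 1.0 n 645 1738 height of top over TCP at TCP: 0.0223 along range [0.027 0.159] z [0.055 0.104] lat [-0.024  0.023]
top tilt 19.1 roll -3.3 n 243 692 height of top over TCP at TCP: 0.0212 along range [0.045 0.156] z [0.058 0.098] lat [-0.023  0.023]
[ 0.4447 -0.2889  0.0918] [ 0.5 -0.9 -0.4] [-0.11  -0.028 -0.015] 0.0497 [-0.6   0.48  1.92 -0.    0.74 -1.85] 8.8
```

Emit:
move_arm:
  steps:
    - [1.0, -0.33, 1.13, 0]
    - [1.0, -0.33, 1.13, 0]
    - [1.18, -0.39, 0.93, 0]
    - [1.18, -0.39, 0.93, 0]
    - [0, 0, 0, 0]
    - [0, 0, 0, 0]

```text
time_s: 9.35
tcp_pos: [0.4883, -0.3033, 0.1325]
eef_rot: [-1.342, -0.971, 0.972]
ft_force: [-0.6, -0.9, -1.2]
opening: 0.0502
```

```bash
python3 -c "
from tilt import *
tilt(-18.2)"
```

```text
scene tilt 39.5 roll 1.0 n 747 1918 height of top over TCP at TCP: 0.0235 along range [0.028 0.195] z [-0.003  0.133] lat [-0.024  0.023]
top tilt 38.1 roll -2.8 n 235 612 height of top over TCP at TCP: 0.018 along range [0.053 0.198] z [-0.003  0.112] lat [-0.023  0.023]
[ 0.4883 -0.3033  0.1325] [-0.6 -0.9 -1.2] [-0.187 -0.06  -0.075] 0.0502 [-0.58  0.47  1.8  -0.    0.87 -1.83] 9.3
```

Emit:
move_arm:
  steps:
    - [0, 0, 0, 0]
    - [0, 0, 0, 0]
    - [0, 0, 0, 0]
    - [0, 0, 0, 0]
    - [0, 0, 0.5, 0]
    - [0, 0, 1, 0]
    - [0, 0, 2, 0]
    - [0, 0, 3, 0]
    - [0, 0, 3, 0]
    - [0, 0, 3, 0]
    - [0, 0, 3, 0]
    - [0, 0, 1.3, 0]
  newtons: 50
  claw: 1

```text
time_s: 10.45
tcp_pos: [0.4901, -0.3043, 0.3068]
eef_rot: [-1.35, -0.975, 0.971]
ft_force: [0.7, -0.5, -1.2]
opening: 0.0494
```

```bash
python3 -c "
from tilt import *
tilt(-18.2)"
```

```text
scene tilt 38.6 roll -0.1 n 904 1436 height of top over TCP at TCP: 0.0226 along range [0.028 0.133] z [0.223 0.307] lat [-0.024  0.023]
top tilt 37.4 roll -0.0 n 310 480 height of top over TCP at TCP: 0.021 along range [0.03  0.133] z [0.226 0.305] lat [-0.022  0.023]
[ 0.4901 -0.3043  0.3068] [ 0.7 -0.5 -1.2] [-0.015  0.02   0.02 ] 0.0494 [-0.58  0.26  1.66 -0.    1.21 -1.83] 10.4
```

Emit:
move_arm:
  steps:
    - [-0.77, 3.4, 0, 0.038]
    - [-0.77, 3.4, 0, 0.038]
    - [-0.77, 3.4, 0, 0.038]
    - [-0.77, 3.4, 0, 0.038]
    - [-0.77, 3.4, 0, 0.038]
    - [-0.77, 3.4, 0, 0.038]
    - [-0.77, 3.4, 0, 0.038]
    - [-0.77, 3.4, 0, 0.038]
    - [-0.77, 3.4, 0, 0.038]
    - [-0.77, 3.4, 0, 0.038]
    - [-0.77, 3.4, 0, 0.038]
    - [-0.77, 3.4, 0, 0.038]

```text
time_s: 11.55
tcp_pos: [0.3947, 0.1058, 0.3004]
eef_rot: [-1.139, -1.31, 1.312]
ft_force: [0.9, 0.5, -1.4]
opening: 0.0497
```

Emit:
move_arm:
  steps:
    - [0, 0, -1, 0]
    - [0, 0, -2, 0]
    - [0, 0, 0, 0]
    - [0, 0, 0, 0]

```text
time_s: 11.88
tcp_pos: [0.395, 0.1041, 0.27]
eef_rot: [-1.139, -1.307, 1.312]
ft_force: [0.5, -0.8, -1.9]
opening: 0.0493
```

```bash
python3 -c "
from tilt import *
tilt(7.9)
s=r.read_state();M=Ro.from_rotvec(s['eef_rot']).as_matrix();print('yaw',np.degrees(np.arctan2(M[1,0],M[0,0])))
im,d=r.snapshot('scene')
cv2.imwrite('pics/6.png',cv2.resize(im[100:300,140:400],(780,600),interpolation=cv2.INTER_CUBIC))
P=cloud('top',r.snapshot('top')[1]);x,y,z=P[...,0],P[...,1],P[...,2]
print('panel',rect(P,(abs(z-.110)<.007)&(x>.42)&(x<.54)&(y>.0)&(y<.25)))
"
```

```text
scene tilt 39.1 roll 0.8 n 330 935 height of top over TCP at TCP: 0.0215 along range [0.027 0.131] z [0.186 0.27 ] lat [-0.024  0.023]
top tilt 39.5 roll 0.2 n 299 450 height of top over TCP at TCP: 0.0255 along range [0.056 0.131] z [0.186 0.25 ] lat [-0.023  0.023]
[0.395  0.1041 0.27  ] [ 0.5 -0.8 -1.9] [0.036 0.079 0.037] 0.0493 [ 0.23  0.03  2.03 -0.    1.09 -1.48] 11.9
yaw 97.83756607234872
panel (array([481.3, 117.1]), array([ 14.1, 158.6]), 7.8, 157, np.float64(0.1106))
```

View pics/6.png

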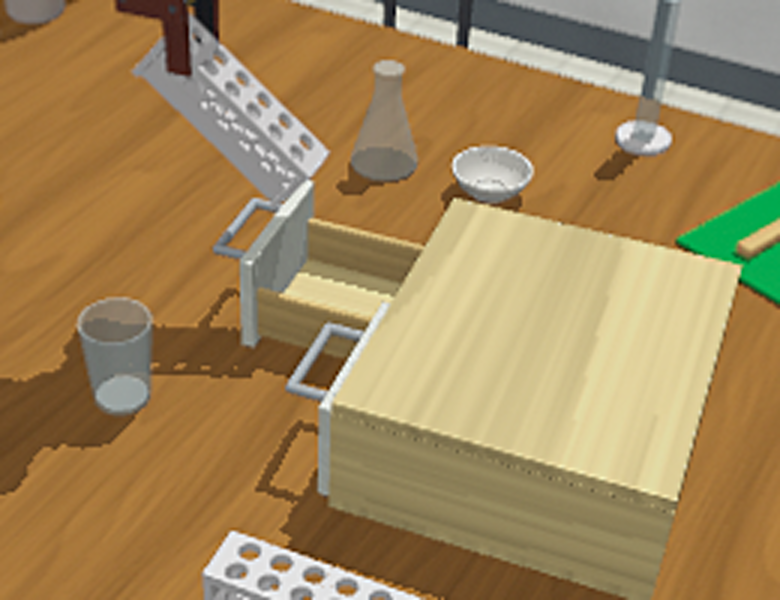

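Emit:
move_arm:
  steps:
    - [1.1, 0.16, -0.9, 0]
    - [1.1, 0.16, -0.9, 0]
    - [1.1, 0.16, -0.9, 0]
    - [1.1, 0.16, -0.9, 0]
    - [1.1, 0.16, -0.9, 0]
    - [1.1, 0.16, -0.9, 0]
    - [1.1, 0.16, -0.9, 0]
    - [0, 0, 0, 0]

```text
time_s: 12.75
tcp_pos: [0.4748, 0.1154, 0.2076]
eef_rot: [-1.142, -1.309, 1.309]
ft_force: [-0.7, 0.1, -2.1]
opening: 0.0497
```

Emit:
move_arm:
  steps:
    - [1.1, 0.16, -0.9, 0]
    - [1.1, 0.16, -0.9, 0]
    - [1.1, 0.16, -0.9, 0]
    - [1.1, 0.16, -0.9, 0]
    - [1.1, 0.16, -0.9, 0]
    - [0, 0, 0, 0]
    - [0, 0, 0, 0]

```text
time_s: 13.33
tcp_pos: [0.528, 0.1234, 0.1636]
eef_rot: [-1.141, -1.309, 1.31]
ft_force: [-0.4, 0.3, -1.3]
opening: 0.0495
```

```bash
python3 -c "
from tilt import *
tilt(7.9)
im,d=r.snapshot('scene')
cv2.imwrite('pics/7.png',cv2.resize(im[100:260,180:388],(780,600),interpolation=cv2.INTER_CUBIC))
"
```

```text
scene tilt -2.0 roll -0.4 n 313 894 height of top over TCP at TCP: -0.0436 along range [0.03  0.198] z [0.119 0.128] lat [-0.024  0.023]
top tilt -0.1 roll -0.2 n 344 493 height of top over TCP at TCP: -0.0373 along range [0.11  0.198] z [0.123 0.129] lat [-0.023  0.023]
[0.528  0.1234 0.1636] [-0.4  0.3 -1.3] [0.042 0.103 0.041] 0.0495 [ 0.21  0.38  1.86  0.    0.9  -1.5 ] 13.3
```

View pics/7.png

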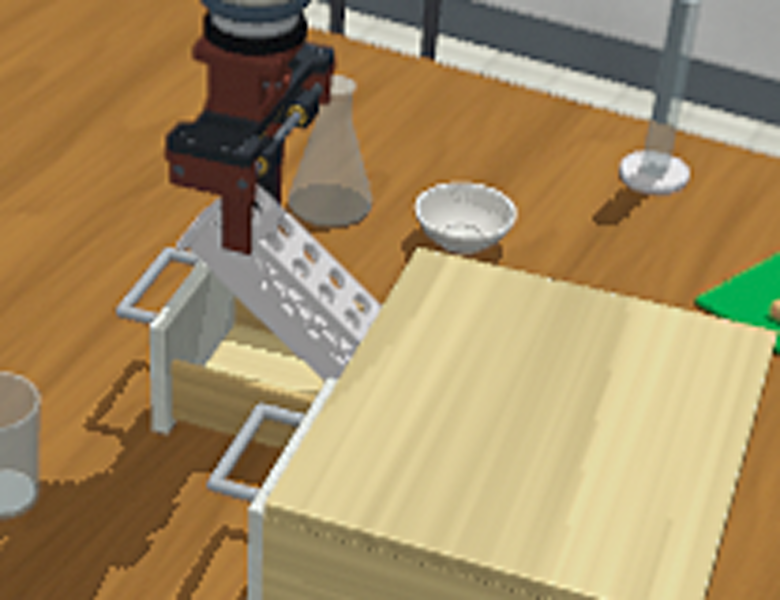

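Emit:
move_arm:
  steps:
    - [0, 0, -0.4, 0]
    - [0, 0, -0.3, 0]
    - [0, 0, 0, 0]

```text
time_s: 13.73
tcp_pos: [0.5277, 0.1236, 0.1559]
eef_rot: [-1.14, -1.309, 1.311]
ft_force: [0.2, -0.4, -1.6]
opening: 0.0495
```

Emit:
move_arm:
  steps:
    - [0, 0, -0.2, 0]
    - [0, 0, -0.1, 0]
    - [0, 0, 0, 0]

```text
time_s: 13.98
tcp_pos: [0.5281, 0.1237, 0.153]
eef_rot: [-1.141, -1.31, 1.31]
ft_force: [-0.4, -0.5, -1.9]
opening: 0.0496
```

Emit:
move_arm:
  steps:
    - [0, 0, -0.2, 0]
    - [0, 0, -0.1, 0]
    - [0, 0, 0, 0]

```text
time_s: 14.23
tcp_pos: [0.5291, 0.1239, 0.1508]
eef_rot: [-1.142, -1.311, 1.309]
ft_force: [-0.3, -0.8, 5.1]
opening: 0.0499
```

Emit:
move_arm:
  steps:
    - [0, 0, -0.2, 0]
    - [0, 0, -0.1, 0]
    - [0, 0, 0, 0]

```text
time_s: 14.48
tcp_pos: [0.5294, 0.1239, 0.1481]
eef_rot: [-1.143, -1.312, 1.309]
ft_force: [-0.1, -1.3, 5.1]
opening: 0.0496
```

Emit:
move_arm:
  steps:
    - [0, 0, 0.4, 0]
    - [0.7, 0.1, 0, 0]
    - [0.7, 0.1, 0, 0]
    - [0, 0, -0.4, 0]
    - [0, 0, 0, 0]

```text
time_s: 14.9
tcp_pos: [0.5436, 0.1259, 0.147]
eef_rot: [-1.142, -1.311, 1.309]
ft_force: [1.9, 0.4, 1.4]
opening: 0.0496
```

Emit:
move_arm:
  steps:
    - [0, 0, 0, 0]
    - [0, 0, 0, 0]
    - [0, 0, 0, 0]
    - [0, 0, -0.5, 0]
    - [0, 0, -0.5, 0]
    - [0, 0, -0.5, 0]
    - [0, 0, -0.5, 0]
    - [0, 0, 0, 0]
  newtons: 6
  claw: 1

```text
time_s: 15.57
tcp_pos: [0.5429, 0.1258, 0.1268]
eef_rot: [-1.142, -1.311, 1.309]
ft_force: [1.6, 0.2, 1.4]
opening: 0.0498
```

```bash
sed -i 's/(al>.025)&(al<.2)/(al>.025)\&(al<LIM)/; s/^from m import \*/from m import *\nLIM=.2/' tilt.py; python3 -c "
import tilt as t
t.LIM=.08
t.tilt(7.9)
im,d=t.r.snapshot('scene')
t.cv2.imwrite('pics/8.png',t.cv2.resize(im[100:260,180:388],(780,600),interpolation=t.cv2.INTER_CUBIC))
"
```

```text
scene tilt 31.5 roll -0.7 n 142 403 height of top over TCP at TCP: 0.0309 along range [0.027 0.079] z [0.107 0.142] lat [-0.024  0.022]Traceback (most recent call last):
  File "<string>", line 4, in <module>
    t.tilt(7.9)
    ~~~~~~^^^^^
  File "tilt.py", line 12, in tilt
    A=Q[g.choice(len(Q),3,False)];N=np.cross(A[1]-A[0],A[2]-A[0]);l=np.linalg.norm(N)
        ~~~~~~~~^^^^^^^^^^^^^^^^
  File "numpy/random/_generator.pyx", line 864, in numpy.random._generator.Generator.choice
ValueError: a must be a positive integer unless no samples are taken
```

Emit:
move_arm:
  steps:
    - [0, 0, -0.5, 0]
    - [0, 0, -0.5, 0]
    - [0, 0, -0.5, 0]
    - [0, 0, -0.5, 0]
    - [0, 0, -0.5, 0]
    - [0, 0, -0.5, 0]
    - [0, 0, 0, 0]
  newtons: 5

```text
time_s: 16.25
tcp_pos: [0.5427, 0.1258, 0.0968]
eef_rot: [-1.141, -1.311, 1.31]
ft_force: [2.2, 0.0, -0.9]
opening: 0.0499
```

```bash
python3 -c "
import tilt as t
t.LIM=.08
t.tilt(7.9,('scene',))
im,d=t.r.snapshot('scene')
t.cv2.imwrite('pics/8.png',t.cv2.resize(im[100:260,180:388],(780,600),interpolation=t.cv2.INTER_CUBIC))
"
```

```text
scene tilt 31.1 roll 1.5 n 123 388 height of top over TCP at TCP: 0.06 along range [0.032 0.079] z [0.107 0.137] lat [-0.024  0.023]
[0.5427 0.1258 0.0968] [ 2.2  0.  -0.9] [-0.029 -0.24  -0.018] 0.0499 [ 0.21  0.5   1.86 -0.    0.78 -1.5 ] 16.2
```

View pics/8.png

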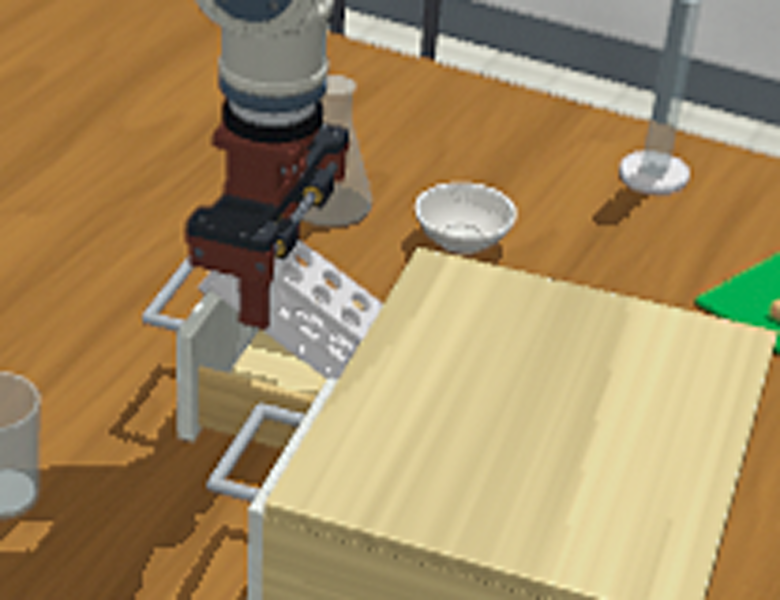

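The rack kept its tilt (about 31°) while the fingers slid down it, and the drawer front has crept inward (panel at [200,330] rather than [165,330]). I'll measure the profile before going on.

```bash
cat > prof.py <<'E'
from m import *
O=np.array([.6367,.1386]);a=np.array([.9905,.1374]);b=np.array([-a[1],a[0]])
def prof(cams=("scene","top")):
    for n in cams:
        im,d=r.snapshot(n);P=cloud(n,d);w=P[...,:2]-O;X=w@a;Y=w@b;Z=P[...,2];k=d>0
        p=k&(abs(Z-.110)<.005)&(X<-.05)&(X>-.18)&(abs(Y)<.08)&(abs(Y)>.045)
        print(n,"panel top x",np.percentile(X[p],[3,50,97]).round(4) if p.sum()>5 else p.sum())
        for nm,s in(("near side",k&(abs(Y+.025)<.004)),("mid",k&(abs(Y)<.02))):
            s=s&(X>-.17)&(X<.01)&(Z>.022)&(Z<.2)
            print(nm,[(int(x0*1000),round(Z[s&(abs(X-x0)<.004)].min(),3),round(Z[s&(abs(X-x0)<.004)].max(),3)) for x0 in np.arange(-.16,.005,.01) if (s&(abs(X-x0)<.004)).any()])
    s=r.read_state();w=s["tcp_pos"][:2]-O;print("tcp unit",(w@a).round(4),(w@b).round(4),s["tcp_pos"][2].round(4),s["ft_force"].round(1),round(s["opening"],4),round(s["time_s"],1))
E
python3 -c "
from prof import *
prof()"
```

```text
scene panel top x [-0.1382 -0.1322 -0.1252]
near side [(-139, np.float64(0.107), np.float64(0.125)), (-129, np.float64(0.039), np.float64(0.136)), (-119, np.float64(0.102), np.float64(0.135)), (-109, np.float64(0.104), np.float64(0.132)), (-79, np.float64(0.084), np.float64(0.148)), (-69, np.float64(0.079), np.float64(0.145)), (-59, np.float64(0.069), np.float64(0.195)), (-49, np.float64(0.064), np.float64(0.133)), (-39, np.float64(0.056), np.float64(0.128)), (-29, np.float64(0.058), np.float64(0.121)), (-19, np.float64(0.077), np.float64(0.118)), (-9, np.float64(0.098), np.float64(0.112)), (0, np.float64(0.122), np.float64(0.122))]
mid [(-129, np.float64(0.024), np.float64(0.119)), (-119, np.float64(0.108), np.float64(0.112)), (-109, np.float64(0.104), np.float64(0.104)), (-99, np.float64(0.098), np.float64(0.101)), (-89, np.float64(0.023), np.float64(0.12)), (-79, np.float64(0.025), np.float64(0.15)), (-69, np.float64(0.023), np.float64(0.198)), (-59, np.float64(0.07), np.float64(0.141)), (-49, np.float64(0.022), np.float64(0.137)), (-39, np.float64(0.059), np.float64(0.128)), (-29, np.float64(0.052), np.float64(0.124)), (-19, np.float64(0.077), np.float64(0.117)), (-9, np.float64(0.105), np.float64(0.112)), (0, np.float64(0.122), np.float64(0.127))]
top panel top x [-0.141  -0.1341 -0.1276]
near side [(-119, np.float64(0.164), np.float64(0.164)), (0, np.float64(0.105), np.float64(0.129))]
mid [(-119, np.float64(0.152), np.float64(0.193)), (0, np.float64(0.091), np.float64(0.131))]
tcp unit -0.0952 0.0002 0.0971 [ 1.9  0.6 -1.2] 0.05 16.4
```

Emit:
move_arm:
  steps:
    - [0, 0, 0, 0]
    - [0, 0, 0, 0]
    - [0, 0, 0, 0]
    - [0, 0, 0, 0]
    - [0, 0, -0.2, 0]
    - [0, 0, -0.2, 0]
    - [0, 0, 0, 0]
  newtons: 50
  claw: 1

```text
time_s: 17.03
tcp_pos: [0.5455, 0.1262, 0.0967]
eef_rot: [-1.145, -1.315, 1.306]
ft_force: [1.3, -1.0, 24.3]
opening: 0.0495
```

Emit:
move_arm:
  steps:
    - [-0.5, -0.07, 0, 0]
    - [-0.5, -0.07, 0, 0]
    - [-0.5, -0.07, 0, 0]
    - [-0.5, -0.07, 0, 0]
    - [-0.5, -0.07, 0, 0]
    - [0, 0, 0, 0]

```text
time_s: 17.53
tcp_pos: [0.52, 0.1227, 0.0965]
eef_rot: [-1.145, -1.316, 1.306]
ft_force: [0.3, -0.9, 23.9]
opening: 0.0496
```

```bash
python3 -c "
from prof import *
prof(('scene',))"
```

```text
scene panel top x [-0.1616 -0.1544 -0.1481]
near side [(-160, np.float64(0.11), np.float64(0.129)), (-150, np.float64(0.037), np.float64(0.131)), (-139, np.float64(0.103), np.float64(0.131)), (-129, np.float64(0.107), np.float64(0.107)), (-109, np.float64(0.085), np.float64(0.131)), (-99, np.float64(0.082), np.float64(0.199)), (-89, np.float64(0.075), np.float64(0.197)), (-79, np.float64(0.07), np.float64(0.14)), (-69, np.float64(0.065), np.float64(0.131)), (-59, np.float64(0.06), np.float64(0.124)), (-49, np.float64(0.048), np.float64(0.119)), (-39, np.float64(0.046), np.float64(0.115)), (-29, np.float64(0.064), np.float64(0.11)), (-19, np.float64(0.064), np.float64(0.102)), (-9, np.float64(0.092), np.float64(0.097)), (0, np.float64(0.124), np.float64(0.124))]
mid [(-160, np.float64(0.117), np.float64(0.117)), (-150, np.float64(0.023), np.float64(0.117)), (-139, np.float64(0.022), np.float64(0.112)), (-129, np.float64(0.022), np.float64(0.023)), (-119, np.float64(0.023), np.float64(0.099)), (-109, np.float64(0.087), np.float64(0.152)), (-99, np.float64(0.073), np.float64(0.192)), (-89, np.float64(0.022), np.float64(0.196)), (-79, np.float64(0.07), np.float64(0.139)), (-69, np.float64(0.024), np.float64(0.133)), (-59, np.float64(0.022), np.float64(0.127)), (-49, np.float64(0.051), np.float64(0.121)), (-39, np.float64(0.047), np.float64(0.114)), (-29, np.float64(0.046), np.float64(0.11)), (-19, np.float64(0.065), np.float64(0.104)), (-9, np.float64(0.092), np.float64(0.099)), (0, np.float64(0.122), np.float64(0.128))]
tcp unit -0.1177 0.0003 0.0965 [-0.8 -1.1 25.9] 0.0496 17.6
```

Emit:
move_arm:
  steps:
    - [0, 0, 0.4, 0]
    - [0, 0, 0.5, 0]
    - [0, 0, 0, 0]
    - [0.5, 0.07, 0, 0]
    - [0.5, 0.07, 0, 0]
    - [0.5, 0.07, 0, 0]
    - [0, 0, 0, 0]
    - [0, 0, 0, 0]

```text
time_s: 18.25
tcp_pos: [0.5325, 0.1243, 0.1018]
eef_rot: [-1.141, -1.309, 1.31]
ft_force: [0.0, 0.4, -1.8]
opening: 0.0497
```

```bash
python3 -c "
from prof import *
prof(('scene',))
im,d=r.snapshot('scene')
cv2.imwrite('pics/9.png',cv2.resize(im[150:250,210:340],(780,600),interpolation=cv2.INTER_CUBIC))
"
```

```text
scene panel top x [-0.1619 -0.1541 -0.1482]
near side [(-160, np.float64(0.108), np.float64(0.108)), (-150, np.float64(0.039), np.float64(0.127)), (-139, np.float64(0.116), np.float64(0.14)), (-129, np.float64(0.11), np.float64(0.138)), (-119, np.float64(0.113), np.float64(0.136)), (-99, np.float64(0.097), np.float64(0.097)), (-89, np.float64(0.089), np.float64(0.155)), (-79, np.float64(0.081), np.float64(0.147)), (-69, np.float64(0.076), np.float64(0.144)), (-59, np.float64(0.068), np.float64(0.136)), (-49, np.float64(0.062), np.float64(0.132)), (-39, np.float64(0.062), np.float64(0.125)), (-29, np.float64(0.057), np.float64(0.12)), (-19, np.float64(0.076), np.float64(0.115)), (-9, np.float64(0.095), np.float64(0.113)), (0, np.float64(0.126), np.float64(0.126))]
mid [(-160, np.float64(0.107), np.float64(0.11)), (-150, np.float64(0.023), np.float64(0.109)), (-139, np.float64(0.022), np.float64(0.124)), (-129, np.float64(0.112), np.float64(0.117)), (-109, np.float64(0.022), np.float64(0.101)), (-99, np.float64(0.022), np.float64(0.124)), (-89, np.float64(0.024), np.float64(0.155)), (-79, np.float64(0.023), np.float64(0.2)), (-69, np.float64(0.024), np.float64(0.145)), (-59, np.float64(0.023), np.float64(0.141)), (-49, np.float64(0.022), np.float64(0.131)), (-39, np.float64(0.057), np.float64(0.129)), (-29, np.float64(0.054), np.float64(0.12)), (-19, np.float64(0.075), np.float64(0.116)), (-9, np.float64(0.097), np.float64(0.112)), (0, np.float64(0.122), np.float64(0.127))]
tcp unit -0.1055 0.0002 0.1018 [-0.4 -0.7 -2.6] 0.0497 18.3
```

View pics/9.png

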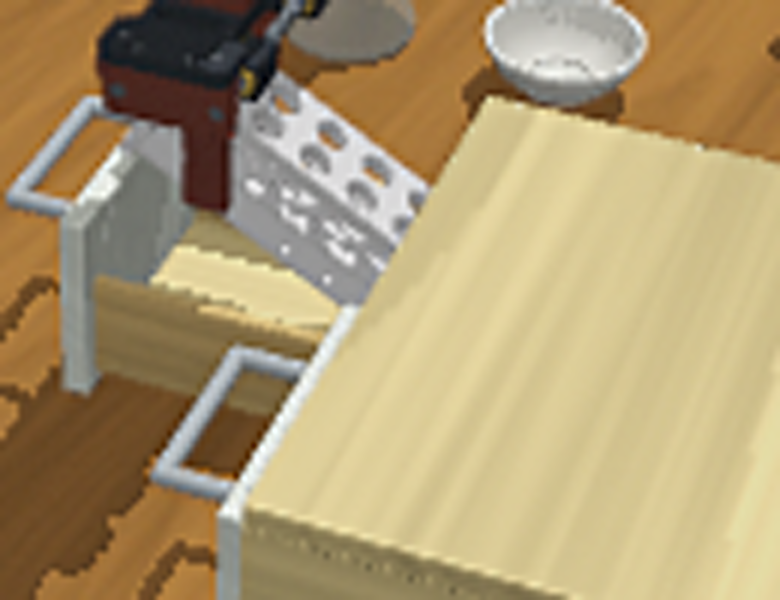

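Emit:
move_arm:
  steps:
    - [0, 0, -0.2, 0]
    - [0, 0, -0.2, 0]
    - [0.3, 0.04, 0, 0]
    - [0, 0, 0, 0]
    - [0, 0, 0, 0]

```text
time_s: 18.77
tcp_pos: [0.5356, 0.1247, 0.0983]
eef_rot: [-1.141, -1.31, 1.31]
ft_force: [0.4, 0.1, -2.6]
opening: 0.0495
```

Emit:
move_arm:
  steps:
    - [0, 0, 0, 0]
    - [0, 0, 0, 0]
    - [0, 0, 0, 0]
    - [0, 0, 0, 0]
    - [0, 0, -0.3, 0]
    - [0, 0, -0.4, 0]
    - [0, 0, -0.4, 0]
    - [0, 0, 0, 0]
  newtons: 5
  claw: 1

```text
time_s: 19.43
tcp_pos: [0.5362, 0.1249, 0.0874]
eef_rot: [-1.142, -1.312, 1.309]
ft_force: [1.5, 0.6, 1.2]
opening: 0.05
```

```bash
python3 -c "
from prof import *
prof(('scene',))"
```

```text
scene panel top x [-0.1609 -0.1541 -0.1478]
near side [(-160, np.float64(0.107), np.float64(0.109)), (-150, np.float64(0.038), np.float64(0.122)), (-139, np.float64(0.11), np.float64(0.124)), (-129, np.float64(0.107), np.float64(0.11)), (-119, np.float64(0.101), np.float64(0.106)), (-89, np.float64(0.082), np.float64(0.145)), (-79, np.float64(0.078), np.float64(0.19)), (-69, np.float64(0.069), np.float64(0.139)), (-59, np.float64(0.064), np.float64(0.135)), (-49, np.float64(0.063), np.float64(0.129)), (-39, np.float64(0.056), np.float64(0.124)), (-29, np.float64(0.057), np.float64(0.119)), (-19, np.float64(0.07), np.float64(0.111)), (-9, np.float64(0.094), np.float64(0.108)), (0, np.float64(0.124), np.float64(0.126))]
mid [(-160, np.float64(0.105), np.float64(0.11)), (-150, np.float64(0.023), np.float64(0.099)), (-139, np.float64(0.022), np.float64(0.114)), (-129, np.float64(0.022), np.float64(0.11)), (-119, np.float64(0.024), np.float64(0.105)), (-109, np.float64(0.022), np.float64(0.023)), (-99, np.float64(0.022), np.float64(0.096)), (-89, np.float64(0.022), np.float64(0.144)), (-79, np.float64(0.075), np.float64(0.2)), (-69, np.float64(0.071), np.float64(0.185)), (-59, np.float64(0.065), np.float64(0.136)), (-49, np.float64(0.058), np.float64(0.128)), (-39, np.float64(0.055), np.float64(0.125)), (-29, np.float64(0.051), np.float64(0.118)), (-19, np.float64(0.074), np.float64(0.111)), (-9, np.float64(0.096), np.float64(0.108)), (0, np.float64(0.124), np.float64(0.127))]
tcp unit -0.1015 0.0002 0.0874 [1.7 0.3 0.5] 0.0496 19.5
```

Emit:
move_arm:
  steps:
    - [0, 0, 0, 0]
    - [0, 0, 0, 0]
    - [0, 0, 0, 0]
    - [0, 0, 0.2, 0]
    - [0.3, 0.04, 0, 0]
    - [0.3, 0.04, 0, 0]
    - [0.2, 0.03, 0, 0]
    - [0, 0, 0, 0]
  newtons: 50
  claw: 1

```text
time_s: 20.15
tcp_pos: [0.5437, 0.1259, 0.0891]
eef_rot: [-1.141, -1.31, 1.31]
ft_force: [-0.8, 0.5, -1.7]
opening: 0.049
```

Emit:
move_arm:
  steps:
    - [0, 0, -0.2, 0]
    - [0, 0, -0.2, 0]
    - [0, 0, -0.1, 0]
    - [0, 0, 0, 0]

```text
time_s: 20.48
tcp_pos: [0.5446, 0.126, 0.0851]
eef_rot: [-1.143, -1.313, 1.308]
ft_force: [-1.4, -0.9, 7.2]
opening: 0.0494
```

```bash
python3 -c "
from prof import *
prof(('scene',))"
```

```text
scene panel top x [-0.1592 -0.1524 -0.1449]
near side [(-160, np.float64(0.109), np.float64(0.11)), (-150, np.float64(0.041), np.float64(0.114)), (-139, np.float64(0.106), np.float64(0.115)), (-129, np.float64(0.105), np.float64(0.12)), (-119, np.float64(0.101), np.float64(0.109)), (-109, np.float64(0.099), np.float64(0.104)), (-79, np.float64(0.078), np.float64(0.147)), (-69, np.float64(0.075), np.float64(0.199)), (-59, np.float64(0.067), np.float64(0.185)), (-49, np.float64(0.062), np.float64(0.13)), (-39, np.float64(0.057), np.float64(0.122)), (-29, np.float64(0.058), np.float64(0.121)), (-19, np.float64(0.076), np.float64(0.116)), (-9, np.float64(0.101), np.float64(0.11)), (0, np.float64(0.123), np.float64(0.127))]
mid [(-160, np.float64(0.108), np.float64(0.11)), (-150, np.float64(0.023), np.float64(0.111)), (-139, np.float64(0.022), np.float64(0.058)), (-129, np.float64(0.022), np.float64(0.111)), (-119, np.float64(0.023), np.float64(0.11)), (-109, np.float64(0.024), np.float64(0.024)), (-99, np.float64(0.023), np.float64(0.091)), (-89, np.float64(0.023), np.float64(0.097)), (-79, np.float64(0.081), np.float64(0.135)), (-69, np.float64(0.024), np.float64(0.199)), (-59, np.float64(0.022), np.float64(0.182)), (-49, np.float64(0.022), np.float64(0.133)), (-39, np.float64(0.057), np.float64(0.127)), (-29, np.float64(0.054), np.float64(0.122)), (-19, np.float64(0.077), np.float64(0.116)), (-9, np.float64(0.103), np.float64(0.112)), (0, np.float64(0.125), np.float64(0.127))]
tcp unit -0.0929 0.0002 0.0852 [-1.8 -0.3  6.1] 0.0495 20.5
```

Emit:
move_arm:
  steps:
    - [0, 0, 0, 0]
    - [0, 0, 0, 0]
    - [0, 0, 0, 0]
    - [0, 0, -0.3, 0]
    - [0, 0, -0.3, 0]
    - [0, 0, -0.3, 0]
    - [0, 0, -0.3, 0]
    - [0, 0, 0, 0]
  newtons: 5
  claw: 1

```text
time_s: 21.2
tcp_pos: [0.5428, 0.1257, 0.0714]
eef_rot: [-1.14, -1.309, 1.311]
ft_force: [-0.2, -0.2, -0.2]
opening: 0.0499
```

```bash
python3 -c "
from prof import *
prof(('scene',))
im,d=r.snapshot('scene')
cv2.imwrite('pics/10.png',cv2.resize(im[150:250,210:340],(780,600),interpolation=cv2.INTER_CUBIC))
"
```

```text
scene panel top x [-0.1584 -0.1503 -0.1455]
near side [(-150, np.float64(0.047), np.float64(0.109)), (-139, np.float64(0.066), np.float64(0.102)), (-129, np.float64(0.089), np.float64(0.105)), (-119, np.float64(0.086), np.float64(0.09)), (-109, np.float64(0.082), np.float64(0.086)), (-79, np.float64(0.066), np.float64(0.131)), (-69, np.float64(0.064), np.float64(0.198)), (-59, np.float64(0.06), np.float64(0.125)), (-49, np.float64(0.056), np.float64(0.121)), (-39, np.float64(0.054), np.float64(0.115)), (-29, np.float64(0.078), np.float64(0.112)), (-19, np.float64(0.073), np.float64(0.108)), (-9, np.float64(0.097), np.float64(0.105)), (0, np.float64(0.125), np.float64(0.127))]
mid [(-160, np.float64(0.109), np.float64(0.11)), (-150, np.float64(0.024), np.float64(0.095)), (-139, np.float64(0.023), np.float64(0.068)), (-129, np.float64(0.089), np.float64(0.098)), (-119, np.float64(0.086), np.float64(0.093)), (-99, np.float64(0.079), np.float64(0.082)), (-89, np.float64(0.022), np.float64(0.099)), (-79, np.float64(0.023), np.float64(0.131)), (-69, np.float64(0.065), np.float64(0.197)), (-59, np.float64(0.061), np.float64(0.128)), (-49, np.float64(0.022), np.float64(0.121)), (-39, np.float64(0.053), np.float64(0.116)), (-29, np.float64(0.051), np.float64(0.116)), (-19, np.float64(0.072), np.float64(0.111)), (-9, np.float64(0.099), np.float64(0.105)), (0, np.float64(0.123), np.float64(0.126))]
tcp unit -0.0945 0.0002 0.0717 [ 0.3 -0.2 -1.6] 0.05 21.2
```

View pics/10.png

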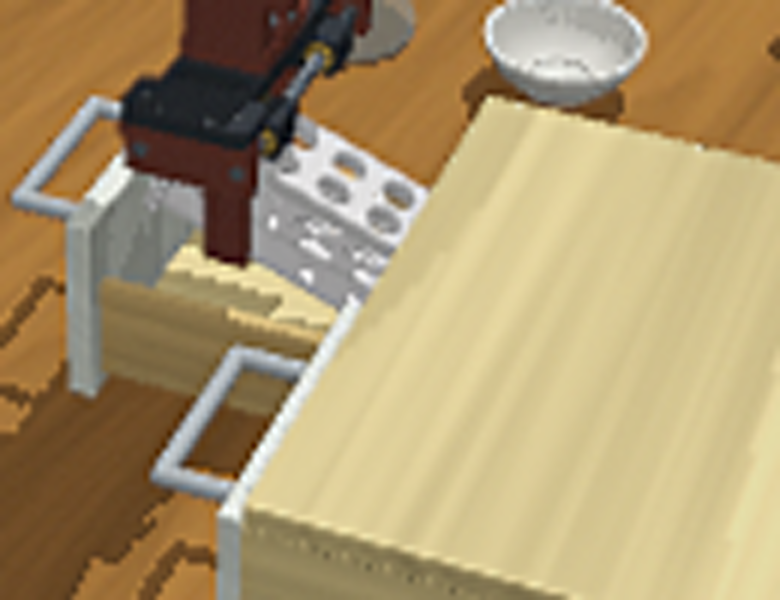

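Emit:
move_arm:
  steps:
    - [0, 0, -0.3, 0]
    - [0, 0, -0.3, 0]
    - [0, 0, -0.3, 0]
    - [0, 0, -0.3, 0]
    - [0, 0, -0.3, 0]
    - [0, 0, -0.3, 0]
    - [0, 0, -0.3, 0]
    - [0, 0, -0.3, 0]
    - [0, 0, 0, 0]

```text
time_s: 22.05
tcp_pos: [0.5432, 0.1258, 0.0476]
eef_rot: [-1.141, -1.31, 1.31]
ft_force: [-0.3, 0.7, -1.3]
opening: 0.0497
```

```bash
python3 -c "
from prof import *
prof(('scene',))
"
```

```text
scene panel top x [-0.1585 -0.1525 -0.1462]
near side [(-160, np.float64(0.108), np.float64(0.109)), (-150, np.float64(0.047), np.float64(0.062)), (-139, np.float64(0.059), np.float64(0.059)), (-129, np.float64(0.055), np.float64(0.082)), (-119, np.float64(0.056), np.float64(0.065)), (-109, np.float64(0.059), np.float64(0.082)), (-79, np.float64(0.052), np.float64(0.182)), (-69, np.float64(0.049), np.float64(0.185)), (-59, np.float64(0.048), np.float64(0.106)), (-49, np.float64(0.046), np.float64(0.105)), (-39, np.float64(0.044), np.float64(0.102)), (-29, np.float64(0.063), np.float64(0.102)), (-19, np.float64(0.061), np.float64(0.098)), (-9, np.float64(0.094), np.float64(0.097)), (0, np.float64(0.125), np.float64(0.127))]
mid [(-150, np.float64(0.024), np.float64(0.073)), (-139, np.float64(0.022), np.float64(0.022)), (-129, np.float64(0.059), np.float64(0.073)), (-119, np.float64(0.059), np.float64(0.065)), (-109, np.float64(0.022), np.float64(0.06)), (-89, np.float64(0.023), np.float64(0.121)), (-79, np.float64(0.05), np.float64(0.184)), (-69, np.float64(0.023), np.float64(0.187)), (-59, np.float64(0.046), np.float64(0.149)), (-49, np.float64(0.045), np.float64(0.105)), (-39, np.float64(0.042), np.float64(0.102)), (-29, np.float64(0.044), np.float64(0.101)), (-19, np.float64(0.066), np.float64(0.1)), (-9, np.float64(0.092), np.float64(0.099)), (0, np.float64(0.125), np.float64(0.127))]
tcp unit -0.0943 0.0002 0.0479 [ 0.6 -0.4 -0.9] 0.0499 22.1
```

Emit:
move_arm:
  steps:
    - [0, 0, -0.3, 0]
    - [0, 0, -0.3, 0]
    - [0, 0, -0.3, 0]
    - [0, 0, -0.3, 0]
    - [0, 0, -0.3, 0]
    - [0, 0, -0.3, 0]
    - [0, 0, -0.2, 0]
    - [0, 0, 0, 0]
    - [0, 0, 0, 0]

```text
time_s: 22.85
tcp_pos: [0.5433, 0.1258, 0.0281]
eef_rot: [-1.141, -1.31, 1.31]
ft_force: [0.0, 0.0, -0.6]
opening: 0.0503
```

```bash
python3 -c "
from prof import *
prof(('scene',))
"
```

```text
scene panel top x [-0.1585 -0.1495 -0.0624]
near side [(-160, np.float64(0.105), np.float64(0.11)), (-150, np.float64(0.055), np.float64(0.06)), (-129, np.float64(0.037), np.float64(0.061)), (-119, np.float64(0.037), np.float64(0.2)), (-109, np.float64(0.037), np.float64(0.059)), (-79, np.float64(0.039), np.float64(0.198)), (-69, np.float64(0.037), np.float64(0.2)), (-59, np.float64(0.039), np.float64(0.197)), (-49, np.float64(0.035), np.float64(0.091)), (-39, np.float64(0.035), np.float64(0.089)), (-29, np.float64(0.057), np.float64(0.09)), (-19, np.float64(0.079), np.float64(0.09)), (0, np.float64(0.123), np.float64(0.123))]
mid [(-160, np.float64(0.107), np.float64(0.111)), (-150, np.float64(0.023), np.float64(0.113)), (-129, np.float64(0.037), np.float64(0.045)), (-119, np.float64(0.035), np.float64(0.04)), (-109, np.float64(0.038), np.float64(0.038)), (-89, np.float64(0.034), np.float64(0.041)), (-79, np.float64(0.035), np.float64(0.163)), (-69, np.float64(0.034), np.float64(0.164)), (-59, np.float64(0.033), np.float64(0.198)), (-49, np.float64(0.032), np.float64(0.089)), (-39, np.float64(0.035), np.float64(0.091)), (-29, np.float64(0.053), np.float64(0.09)), (-19, np.float64(0.077), np.float64(0.086)), (0, np.float64(0.124), np.float64(0.128))]
tcp unit -0.0942 0.0002 0.0282 [-0.1 -0.  -2.1] 0.05 22.9
```

Emit:
move_arm:
  steps:
    - [0, 0, -0.2, 0]
    - [0, 0, -0.2, 0]
    - [0, 0, -0.1, 0]
    - [0, 0, 0, 0]
    - [0, 0, 0, 0]

```text
time_s: 23.32
tcp_pos: [0.5433, 0.1258, 0.0232]
eef_rot: [-1.141, -1.31, 1.31]
ft_force: [-0.3, 0.4, -0.6]
opening: 0.0498
```

```bash
python3 -c "
from prof import *
prof(('scene',))
import tilt as t
t.LIM=.08
t.tilt(7.9,('scene',))
"
```

```text
scene panel top x [-0.1588 -0.1479 -0.0616]
near side [(-150, np.float64(0.041), np.float64(0.112)), (-129, np.float64(0.034), np.float64(0.054)), (-119, np.float64(0.035), np.float64(0.196)), (-109, np.float64(0.055), np.float64(0.055)), (-79, np.float64(0.051), np.float64(0.085)), (-69, np.float64(0.051), np.float64(0.197)), (-59, np.float64(0.05), np.float64(0.199)), (-49, np.float64(0.05), np.float64(0.084)), (-39, np.float64(0.034), np.float64(0.087)), (-29, np.float64(0.077), np.float64(0.087)), (-19, np.float64(0.076), np.float64(0.083)), (0, np.float64(0.125), np.float64(0.125))]
mid [(-160, np.float64(0.106), np.float64(0.111)), (-150, np.float64(0.023), np.float64(0.112)), (-139, np.float64(0.035), np.float64(0.102)), (-119, np.float64(0.031), np.float64(0.044)), (-109, np.float64(0.033), np.float64(0.033)), (-89, np.float64(0.03), np.float64(0.036)), (-79, np.float64(0.031), np.float64(0.159)), (-69, np.float64(0.031), np.float64(0.2)), (-59, np.float64(0.028), np.float64(0.2)), (-49, np.float64(0.029), np.float64(0.086)), (-39, np.float64(0.033), np.float64(0.087)), (-29, np.float64(0.05), np.float64(0.088)), (-19, np.float64(0.072), np.float64(0.085)), (0, np.float64(0.124), np.float64(0.126))]
tcp unit -0.0943 0.0002 0.0232 [-0.  -0.1 -1.5] 0.0502 23.4
scene tilt 1.4 roll 1.8 n 47 96 height of top over TCP at TCP: 0.0322 along range [0.026 0.066] z [0.051 0.057] lat [-0.024  0.022]
[0.5433 0.1258 0.0232] [-0.  -0.1 -1.5] [ 0.034  0.072 -0.034] 0.0502 [ 0.21  0.63  1.88  0.    0.64 -1.5 ] 23.4
```

Emit:
move_arm:
  steps:
    - [0, 0, 0, 0]
    - [0, 0, 0, 0]
    - [0, 0, 0, 0]
    - [0, 0, 0, 0]
    - [0, 0, 0, 0]
  claw: -0.4

```text
time_s: 23.83
tcp_pos: [0.5434, 0.1258, 0.0234]
eef_rot: [-1.141, -1.31, 1.31]
ft_force: [0.4, -0.0, 0.3]
opening: 0.0615
```

Emit:
move_arm:
  steps:
    - [0, 0, 1, 0]
    - [0, 0, 2, 0]
    - [0, 0, 3, 0]
    - [0, 0, 3, 0]
    - [0, 0, 3, 0]
    - [0, 0, 4, 0]
    - [-2, -0.3, 4, 0]
    - [-3, -0.4, 0, 0]
    - [-3, -0.4, 0, -0.1]
    - [-3, -0.4, 0, -0.1]
    - [0, 0, 0, -0.1]
    - [0, 0, 0, -0.1]

```text
time_s: 24.83
tcp_pos: [0.4329, 0.1108, 0.2214]
eef_rot: [-1.324, -1.011, 1.01]
ft_force: [0.2, 0.1, 0.3]
opening: 0.0617
```

```bash
python3 -c "
from prof import *
prof()
im,d=r.snapshot('scene')
cv2.imwrite('pics/11.png',cv2.resize(im[130:260,190:359],(780,600),interpolation=cv2.INTER_CUBIC))
P=cloud('scene',d);w=P[...,:2]-O;X=w@a;Y=w@b;Z=P[...,2]
k=(d>0)&(X>-.12)&(X<-.01)&(abs(Y)<.035)&(abs(Z-.082)<.008)
Q=np.c_[X[k],Y[k],Z[k]];c=np.linalg.lstsq(np.c_[Q[:,:2],np.ones(len(Q))],Q[:,2],rcond=None)[0];print('top plane slopes deg',np.degrees(np.arctan(c[:2])),'z mean',Q[:,2].mean(),len(Q),'x',np.percentile(Q[:,0],[1,99]),'y',np.percentile(Q[:,1],[1,99]))
"
```

```text
scene panel top x [-0.1589 -0.1518 -0.1452]
near side [(-160, np.float64(0.108), np.float64(0.108)), (-150, np.float64(0.044), np.float64(0.112)), (-139, np.float64(0.093), np.float64(0.093)), (-129, np.float64(0.036), np.float64(0.082)), (-119, np.float64(0.048), np.float64(0.081)), (-109, np.float64(0.048), np.float64(0.084)), (-99, np.float64(0.045), np.float64(0.084)), (-89, np.float64(0.049), np.float64(0.084)), (-79, np.float64(0.046), np.float64(0.082)), (-69, np.float64(0.047), np.float64(0.082)), (-59, np.float64(0.048), np.float64(0.081)), (-49, np.float64(0.048), np.float64(0.082)), (-39, np.float64(0.051), np.float64(0.083)), (-29, np.float64(0.073), np.float64(0.083)), (-19, np.float64(0.072), np.float64(0.081)), (0, np.float64(0.127), np.float64(0.127))]
mid [(-160, np.float64(0.106), np.float64(0.111)), (-150, np.float64(0.025), np.float64(0.112)), (-139, np.float64(0.043), np.float64(0.043)), (-129, np.float64(0.048), np.float64(0.087)), (-119, np.float64(0.027), np.float64(0.084)), (-109, np.float64(0.026), np.float64(0.082)), (-99, np.float64(0.026), np.float64(0.08
[... 1170 characters left out ...]
float64(0.085)), (-99, np.float64(0.024), np.float64(0.088)), (-89, np.float64(0.076), np.float64(0.086)), (-79, np.float64(0.023), np.float64(0.083)), (-69, np.float64(0.026), np.float64(0.089)), (-59, np.float64(0.077), np.float64(0.087)), (-49, np.float64(0.025), np.float64(0.086)), (-39, np.float64(0.027), np.float64(0.087)), (-29, np.float64(0.079), np.float64(0.087)), (-19, np.float64(0.024), np.float64(0.088)), (-9, np.float64(0.025), np.float64(0.086)), (0, np.float64(0.078), np.float64(0.131))]
tcp unit -0.2041 0.0005 0.2214 [-0.3  0.8  0.3] 0.0614 24.9
top plane slopes deg [0.07034469 0.65859358] z mean 0.07970876152356444 356 x [-0.11948494 -0.01730814] y [-0.03030685  0.02495802]
```

View pics/11.png

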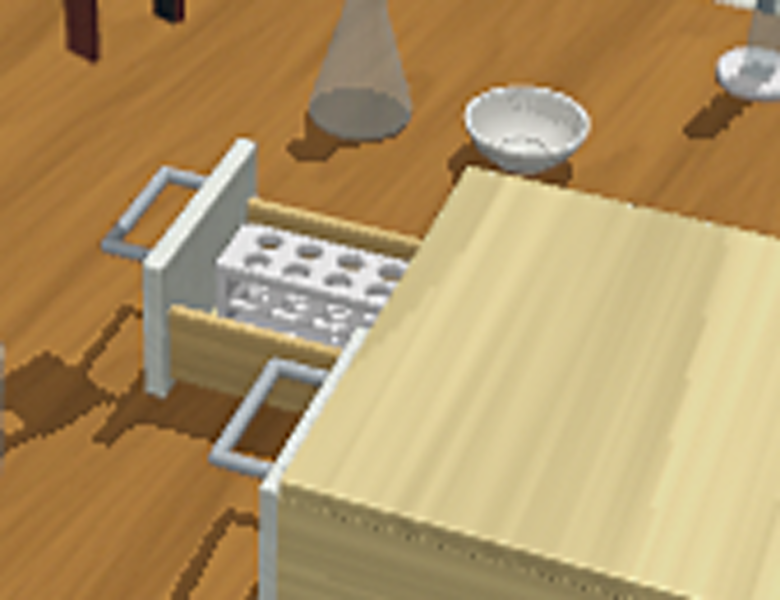

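Emit:
move_arm:
  steps:
    - [0.3, 0, 0, -0.0975]
    - [0, 0, 0, -0.0975]
    - [0, 0, 0, -0.0975]
    - [0, 0, 0, -0.0975]
    - [0, 0, 0, -0.0975]
    - [0, 0, 0, -0.0975]
    - [0, 0, 0, -0.0975]
    - [0, 0, 0, -0.0975]
    - [0, 0, 0, -0.0975]
    - [0, 0, 0, -0.0975]
    - [0, 0, 0, -0.0975]
    - [0, 0, 0, -0.0975]
  claw: 0.4
  newtons: 30

```text
time_s: 25.98
tcp_pos: [0.438, 0.111, 0.2206]
eef_rot: [-1.568, -0.108, 0.108]
ft_force: [0.0, -0.1, -0.7]
opening: 0.0263
```

Emit:
move_arm:
  steps:
    - [0, 0, -3, 0]
    - [0, 0, -3, 0]
    - [0, 0, -3, 0]
    - [0, 0, -2, 0]
    - [0, 0, -2, 0]
    - [0, 0, -1, 0]
    - [0, 0, -0.9, 0]
    - [0, 0, 0, 0]

```text
time_s: 26.65
tcp_pos: [0.4373, 0.1109, 0.0704]
eef_rot: [-1.568, -0.108, 0.112]
ft_force: [0.7, -0.7, 0.3]
opening: 0.0267
```

Emit:
move_arm:
  steps:
    - [0, 0, 0, 0]
    - [0, 0, 0, 0]
    - [0, 0, 0, 0]
    - [0, 0, 0, 0]
    - [0, 0, 0, 0]
  claw: 1

```text
time_s: 27.07
tcp_pos: [0.4386, 0.1112, 0.0724]
eef_rot: [-1.568, -0.111, 0.107]
ft_force: [0.0, 0.1, 6.3]
opening: 0.0092
```

Emit:
move_arm:
  steps:
    - [0.4, 0.06, 0, 0]
    - [0.8, 0.11, 0, 0]
    - [1, 0.14, 0, 0]
    - [1, 0.14, 0, 0]
    - [1, 0.14, 0, 0]
    - [1, 0.14, 0, 0]
    - [1, 0.14, 0, 0]
    - [1, 0.14, 0, 0]
    - [1, 0.14, 0, 0]
    - [1, 0.14, 0, 0]
    - [1, 0.14, 0, 0]
    - [1, 0.14, 0, 0]

```text
time_s: 28.07
tcp_pos: [0.5502, 0.1268, 0.0724]
eef_rot: [-1.568, -0.109, 0.109]
ft_force: [-2.9, -1.2, 7.9]
opening: 0.009
```

Emit:
move_arm:
  steps:
    - [1, 0.14, 0, 0]
    - [0.8, 0.11, 0, 0]
    - [0.6, 0.08, 0, 0]
    - [0.4, 0.06, 0, 0]
    - [0.3, 0.04, 0, 0]
    - [0.2, 0.03, 0, 0]
    - [0, 0, 0, 0]

```text
time_s: 28.65
tcp_pos: [0.5836, 0.1315, 0.0724]
eef_rot: [-1.568, -0.11, 0.108]
ft_force: [0.3, -0.0, 4.8]
opening: 0.0092
```

Emit:
move_arm:
  steps:
    - [0.2, 0.03, 0, 0]
    - [0.2, 0.03, 0, 0]
    - [0.2, 0.03, 0, 0]
    - [0, 0, 0, 0]

```text
time_s: 28.98
tcp_pos: [0.5839, 0.1315, 0.0723]
eef_rot: [-1.569, -0.101, 0.117]
ft_force: [-17.4, -2.8, 22.0]
opening: 0.0091
```

Stop felt (-17 N, no travel). I'll relax, release, rise and check.

Emit:
move_arm:
  steps:
    - [-0.5, -0.07, 0, 0]
    - [0, 0, 0, 0]
    - [0, 0, 0, 0]
    - [0, 0, 0, 0]
    - [0, 0, 0, 0]
  claw: 0.4

```text
time_s: 29.4
tcp_pos: [0.5841, 0.1316, 0.0715]
eef_rot: [-1.568, -0.109, 0.109]
ft_force: [0.5, -0.4, 0.3]
opening: 0.0263
```

Emit:
move_arm:
  steps:
    - [0, 0, 2, 0]
    - [0, 0, 3, 0]
    - [0, 0, 3, 0]
    - [0, 0, 3, 0]
    - [0, 0, 3, 0]
    - [-2, 0, 2, 0]
    - [-4, 0, 0, 0]
    - [-4, 0, 0, 0]
    - [-4, 0, 0, 0]
    - [0, 0, 0, 0]
    - [0, 0, 0, 0]

```text
time_s: 30.32
tcp_pos: [0.4423, 0.1315, 0.2317]
eef_rot: [-1.568, -0.11, 0.109]
ft_force: [0.5, -0.1, -0.5]
opening: 0.0264
```

```bash
python3 -c "
from prof import *
for n in ('top','scene'):
    im,d=r.snapshot(n);P=cloud(n,d);w=P[...,:2]-O;X=w@a;Y=w@b;Z=P[...,2]
    for nm,y0 in(('left',0),('right',-.162)):
        k=(d>0)&(abs(Z-.108)<.005)&(X<.01)&(X>-.06)&(abs(Y-y0)<.07)
        print(n,nm,np.percentile(X[k],[3,50,97]).round(4),k.sum())
    if n=='scene': cv2.imwrite('pics/12.png',cv2.resize(im,(800,600)))
print(r.read_state()['ft_force'],r.read_state()['tcp_pos'])
"
```

```text
top left [-0.0142 -0.0075 -0.0005] 181
top right [-0.0142 -0.0077 -0.0001] 200
scene left [-0.013  -0.0087 -0.0055] 72
scene right [-0.0124 -0.0085 -0.0048] 96
[ 0.48245801 -0.28458038  0.50453733] [0.44506227 0.1318289  0.23205525]
```

View pics/12.png

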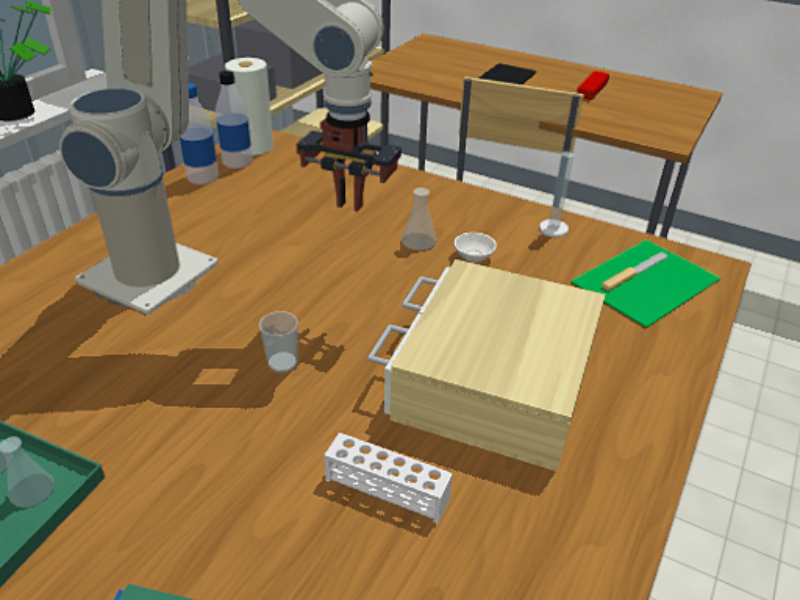

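Both fronts are flush, the glassware is where it started, and the arm is clear of everything. Handing in.

```bash
python3 -c "
from station import r
print(r.close_job())"
```

```text
the job is handed in; nothing more can be done
None
```

The rack is in the left drawer, the drawer is shut, and I handed the job in at about 30 s of the 72 s allowed.

**What I did:**
- Pulled the left drawer to its stop by its handle.
- Gripped the nearer rack lightly by its near end, lifted that end until the rack was tilted about 39°, then clamped it.
- Fed the far end in under the unit's top, lowered the near end with a light grip, and pushed the drawer shut by its handle.

**What went wrong on the way:**
- The rack's near end caught on top of the drawer front, and the drawer was dragged in to about 127 mm, just short of the 130 mm it had already reached.
- I dragged it back to about 148 mm with the clamped rack and lowered again. The near end still sat on the front panel, so I moved the rack further in. After that it went down level. I let go with the near end about 7 mm above the drawer floor.

**Last checks:**
- **Rack, drawer still open:** its top was level within 1° at about 80–83 mm above the table (82 expected). Its centre was about 117 mm in from the drawer front and close to mid-width.
- **Drawer:** I felt the stop when pushing it shut. Both drawer fronts are flush with each other, at 0 within about 1 mm.
- **Surroundings:** the flask, beaker and bowl looked unmoved in the picture; I did not measure them again. The arm is clear.
- **Not checked:** the rack cannot be seen inside the shut drawer, so how it stands there was not looked at.

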